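# Tip the chopping board down onto its mat

### The arm

A 7-joint arm with a two-finger parallel gripper is mounted at the origin on a cart in front of the work surface, level with it; the furniture and walls round the work are solid. World frame = base frame: x ahead of the robot, y to its left, z up, the work surface at z = 0. Lengths are in m, angles in rad, forces in N, time in s.
With the tool pointing down it reaches from about 0.35 to 0.9 m from the base axis. Payload 8.1 kg.
Tool frame: the origin (TCP) lies at the centre of the arm's flange, where the gripper is bolted on; the fingertips stand 178 mm ahead of it and the grasp point (between the pads) lies 159 mm ahead of it; z points along the fingers, y is the line along which they close (so a half turn about z gives the same grasp; the last joint's range is limited). The gripper opens to 92 mm and grips with 3 to 60 N. Pads are 19 mm wide; open, the fingers measure 130 mm over their backs; the gripper's body (75 mm by 190 mm) begins 47 mm behind the grasp point.
Start: joints at [-1.277, 0.434, 0.025, 1.573, -0.012, 1.134, -0.075], TCP at [0.242, 0.576, 0.405] pointing down, gripper open.
Joint ranges: [-2.62, 2.62], [-0.44, 2.09], [-1.27, 1.32], [0.08, 2.57], [-1.32, 4.46], [0.12, 2], [-2.74, 2.74]. Speed limits (rad/s): [2.22, 2.22, 3.01, 3.01, 3.14, 3.14, 3.14].

### API

Orientations are given as a rotation vector (axis times angle).
In Python, from cell import arm gives the robot as it stands. The module is installed in compiled form; this text tells all that it offers.
- The arm moves only by the shell command python3 -m inch 'ROWS' [FORCE]. ROWS is text: rows parted by semicolons, each of 5 numbers parted by spaces: the shift along the tool's x, y, z in m, then the turn about the tool's z in rad, then the finger opening in m, from 0 to 0.0918. In form: x y z roll fingers; .... A call has 1 to 5 rows; each row is the pose to reach, as a shift and turn from the pose commanded when the call began, along the tool's axes at that moment; what a row does not reach only later rows make up. A row lasts 1/10 s, in which the tool goes at most 50 mm and 8.59 degrees, less where a joint would pass 70% of its speed; a pose out of reach is approached as far as the arm can. A call with a gripper value outside its range is refused whole. The fingers move at their own pace and stop on an object; FORCE is the grip in N (left out, the last holds). Time passes only in rows, so rows that repeat a pose let the fingers close. It gives the time, the measured TCP pose, the force, the opening and the grip force at its end, in the units of the state.
- arm.observe(): the state, without advancing time (a new reading comes with each control period).
- arm.get_image(name): name is "scene" or "top" or "wrist"; returns the picture (480x640x3 uint8, red, green, blue); there is no depth.
- arm.get_calibration(name): a dict with "intrinsics" (3x3 intrinsics, pixels), "pose" (4x4, takes a point from camera to world coordinates). Camera axes: x right, y up, looking along -z (the intrinsics and any distortion apply to the point x, -y, -z); pixel columns grow to the right and rows downward; lengths in m; the calibration is good to about 2 mm. The wrist camera is an equidistant fisheye: a pixel r from the principal point sees the ray r / f radians off the axis. A picture is of the moment at which its call begins: read the wrist's pose just before it. get_calibration takes no time and is no camera call; for the wrist camera it gives the pose at the moment of the call.
- arm.sign_off(): hands the job in; it is judged then, once.
Trained networks look in the newest picture that a camera, given by its name, has taken for a name from the list of things; names that differ only in an ending like _2 or _b are one class to them, and where a whole thing is asked for, a point or a joint stands for the part that bears it (a point fixed in the world has none). Each returns a list of dicts, best first, with "conf" (0 to 1); they miss things now and then, are a little off and sometimes report something else, mostly with a low value. They report only what shows in the picture. A call takes as long as a camera call.
- arm.look_for(camera, query): "point" ([row, column] in pixels, amid what is visible of it).
- arm.silhouettes(camera, query): "region" (480x640 bool, what is visible of it) and "point" ([row, column] in pixels, amid what is visible of it).
- arm.place_of(camera, query): "point" ([row, column] in pixels: a listed point, or the origin of a listed thing).
The state is a dict: "clock": time; "joints": joint angles; "dq": joint speeds; "joint_efforts": joint torques, N m; "position": TCP position; "ee_rot": TCP orientation; "force": force on the tool from outside, world axes, zero at the start; "ft_torque": the same for the moment, N m; "width": opening from 0.0 (shut) to 1.0 (fully open); "gripper_force": force on a finger pad.
Only numpy, scipy, OpenCV 4.12 (cv2) and the standard library are available. Lean on these libraries where they do the work, as an engineer would, in place of code of your own. Each camera call takes 0.05 s, during which the arm holds its last target. There are 200 camera calls.

### The job

Push the standing wooden chopping board over with the fingertips so that it comes down on the blue mat, juice groove up, and lies flat with all of it inside the white outline (it may cover the line). If it needs moving, slide it along the mat with the fingertips; never pick it up. Leave the tin, the salt shaker and the spice jar where they stand.

Things in the scene. Friction and masses are not known exactly. Their poses are not given: they have to be found in the camera images.
- mat: Blue silicone mat fixed to the worktop, 280 x 220 x 3 mm. Origin: centre of its underside, on the worktop. Its x axis (280 mm long) points from the end on which the board stands, across the white outline, to the other end; z up. A white line 5 mm wide is printed on it as a rectangle, outer size 168 mm along x by 188 mm along y.
- outline (a point): Centre of the white rectangle on the mat's top face, 40 mm along the mat's +x from the mat's centre; axes as the mat's. Round the mat: a wall cabinet overhead (underside 455 mm up) beyond x = 0.6 m; a dish rack with plates beyond x = 0.47 m left of y = -0.03 m, the strip in front of it (x 0.3 to 0.47 m) being low.
- board: Loose light wooden board with dark strips, 30 mm thick (x), 140 wide (y), 120 high as it stands (z), 0.28 to 0.56 kg. Origin: centre of the edge it stands on at the start. It stands on the mat's -x end, yaw within 0.08 rad of the mat's, plain +x face to the outline, grooved -x face away. Leaned 0.25 rad forward it falls by itself, landing centred up to 57 mm short (-x) of the outline's centre.
- groove_face (a point): Centre of the board's grooved face, at board (-15, 0, 60) mm.
- corner_a (a point): centre of the board's thickness at a corner: board (0, 70, 0) mm.
- corner_b (a point): centre of the board's thickness at a corner: board (0, -70, 0) mm.
- corner_c (a point): centre of the board's thickness at a corner: board (0, 70, 120) mm.
- corner_d (a point): centre of the board's thickness at a corner: board (0, -70, 120) mm.
- tin: White food tin with a blue band, 57 mm across, 72 mm high, standing clear of the mat, to the left of it. Origin: centre of its underside. Leave alone.
- salt: White salt shaker, 44 mm across, 90 mm high, standing beside the mat (+y side). Origin: centre of its underside. Leave alone.
- spice: Spice jar with a coloured lid, 46 mm across, 106 mm high, standing beside the mat (+y side). Origin: centre of its underside. Leave alone.

How it is judged:
By the outcome, as a careful person would: the job done as asked, in the order asked, and still so for the second after the job is handed in, with the robot touching nothing.
It also fails if it takes over 54 s, if anything falls off the work surface, if the arm or the gripper's body presses on something with over 40 N, if the wrist force passes 120 N, or if a joint passes its speed limit or range.

## Working session

There is one attempt and no reset: what is moved stays moved. The work goes in short steps, Python scripts to look and compute and a shell command to move; the robot and the scene stay as the last step left them, time stands still between calls to the robot, and variables do not carry over. Pictures are saved under pics/ and viewed, at most 10 in all, crops included, and the job is handed in when it is done.

```bash
mkdir -p pics
cat > h.py <<'E'
from cell import arm
import numpy as np, cv2
from scipy.spatial.transform import Rotation as R
def cal(c):
    k=arm.get_calibration(c); return np.array(k["intrinsics"]),np.array(k["pose"])
def ray(c,rc,k=None):
    K,T=k or cal(c)
    x=(rc[1]-K[0,2])/K[0,0]; y=(rc[0]-K[1,2])/K[1,1]
    if c=="wrist":
        t=np.hypot(x,y); s=np.sin(t)/max(t,1e-9); d=np.array([x*s,-y*s,-np.cos(t)])
    else: d=np.array([x,-y,-1.])
    return T[:3,3],T[:3,:3]@d
def at(c,rc,z,k=None):
    o,d=ray(c,rc,k); return o+d*(z-o[2])/d[2]
def save(c,n):
    im=arm.get_image(c); cv2.imwrite(f"pics/{n}.png",im[:,:,::-1]); return im
E
python3 - <<'E'
from h import *
a=np.zeros((480,1280,3),np.uint8)
for i,c in enumerate(["top","scene"]):
    im=arm.get_image(c); a[:,640*i:640*i+640]=im
    print(c,np.round(cal(c)[1],3).tolist(),cal(c)[0].tolist())
    for q,z in [("mat",0),("outline",.003),("corner_a",.003),("corner_b",.003),("corner_c",.123),("corner_d",.123),("tin",0),("salt",0),("spice",0)]:
        for r in arm.place_of(c,q)[:2]: print(q,round(r["conf"],2),np.round(r["point"]),np.round(at(c,r["point"],z),3))
cv2.imwrite("pics/a.png",cv2.resize(a,(800,300))[:,:,::-1])
cv2.imwrite("pics/top.png",a[:,:640,::-1])
s=arm.observe();print(s["clock"],s["position"],R.from_rotvec(s["ee_rot"]).as_matrix().round(3).tolist(),s["force"])
E
```

```text
top [[0.027, 0.986, -0.162, 0.352], [-1.0, 0.027, 0.001, -0.129], [0.005, 0.162, 0.987, 1.084], [0.0, 0.0, 0.0, 1.0]] [[505.2700531985091, 0.0, 316.06104652201356], [0.0, 505.2700531985091, 242.98340641882103], [0.0, 0.0, 1.0]]
mat 0.9 [267. 389.] [ 0.483 -0.288  0.   ]
outline 0.61 [273. 406.] [ 0.47  -0.325  0.003]
corner_a 0.98 [290. 360.] [ 0.43  -0.225  0.003]
corner_a 0.81 [232. 369.] [ 0.557 -0.244  0.003]
corner_b 0.98 [290. 360.] [ 0.43  -0.225  0.003]
corner_b 0.81 [232. 369.] [ 0.557 -0.244  0.003]
corner_c 0.98 [290. 360.] [ 0.422 -0.215  0.123]
corner_c 0.81 [232. 369.] [ 0.535 -0.231  0.123]
corner_d 0.98 [290. 360.] [ 0.422 -0.215  0.123]
corner_d 0.81 [232. 369.] [ 0.535 -0.231  0.123]
tin 0.59 [305. 231.] [0.39  0.048 0.   ]
salt 0.87 [214. 424.] [ 0.6   -0.366  0.   ]
spice 0.95 [203. 380.] [ 0.624 -0.267  0.   ]
spice 0.22 [271. 408.] [ 0.474 -0.33   0.   ]
scene [[0.445, 0.761, -0.471, -0.047], [-0.895, 0.376, -0.238, -0.426], [-0.004, 0.528, 0.849, 1.105], [0.0, 0.0, 0.0, 1.0]] [[604.7763380680226, 0.0, 324.01549351202743], [0.0, 604.7763380680226, 244.64344744976472], [0.0, 0.0, 1.0]]
mat 0.55 [276. 352.] [ 0.523 -0.204  0.   ]
outline 0.69 [321. 397.] [ 0.469 -0.328  0.003]
corner_a 0.86 [270. 377.] [ 0.56  -0.245  0.003]
corner_a 0.86 [316. 337.] [ 0.427 -0.215  0.003]
corner_b 0.86 [270. 377.] [ 0.56  -0.245  0.003]
corner_b 0.86 [316. 337.] [ 0.427 -0.215  0.003]
corner_c 0.86 [270. 377.] [ 0.494 -0.264  0.123]
corner_c 0.86 [316. 337.] [ 0.375 -0.238  0.123]
corner_d 0.86 [270. 377.] [ 0.494 -0.264  0.123]
corner_d 0.86 [316. 337.] [ 0.375 -0.238  0.123]
salt 0.72 [274. 444.] [ 0.613 -0.373  0.   ]
spice 0.82 [245. 404.] [ 0.641 -0.27   0.   ]
1.0 [0.24158546 0.57641339 0.40475983] [[-0.922, 0.387, 0.0], [0.387, 0.922, 0.0], [0.0, 0.0, -1.0]] [ 0.50038316 -0.36045001 -0.2196248 ]
```

View pics/top.png

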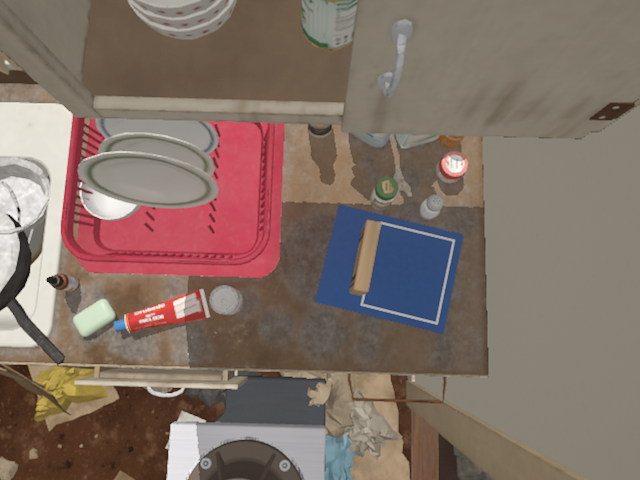

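View pics/a.png

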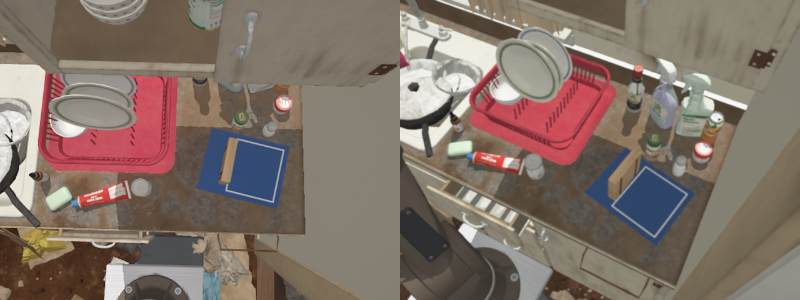

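The top view shows the board standing at columns 355–380, rows 222–293. The mat spans columns 317–462, with its +x pointing image-right (world −y). The spice jar (190, 385) and salt (207, 431) are beside the mat's far edge, and the tin is at (300, 226).

```bash
cat >> h.py <<'E'
def mat_frame(c="top"):
    """mat pose from its blue corners: centre, unit x, unit y (mat x ~ world -y)"""
    r=np.array(max(arm.silhouettes(c,"mat"),key=lambda q:q["conf"])["region"],np.uint8)
    cs=max(cv2.findContours(r,0,1)[0],key=cv2.contourArea); hull=cv2.convexHull(cs)
    P=np.array([at(c,(p[1],p[0]),.003)[:2] for p in hull[:,0]])
    (cx,cy),sz,_=rc=cv2.minAreaRect((P*1000).astype(np.float32)); B=cv2.boxPoints(rc)/1000
    e=[B[1]-B[0],B[2]-B[1]]; L=max(e,key=np.linalg.norm); x=L/np.linalg.norm(L)
    if x[1]>0: x=-x
    return np.array([cx,cy])/1000,x,np.array([-x[1],x[0]]),sz
def go(p,ang=None,name=""):
    """shift in tool axes (and roll) from now to world TCP p with tool y at world angle ang"""
    s=arm.observe(); M=R.from_rotvec(s["ee_rot"]).as_matrix()
    d=M.T@(np.array(p)-s["position"]); a=np.arctan2(M[1,1],M[0,1])
    roll=0 if ang is None else -((ang-a+np.pi)%(2*np.pi)-np.pi)
    print(name,d.round(3),round(roll,3))
E
python3 - <<'E'
from h import *
arm.get_image("top")
c,x,y,sz=mat_frame(); print(c,x,y,sz)
o=c+.04*x; print("outline",o,"y ang",np.arctan2(y[1],y[0]))
b=np.array([.4935,-.232]); yb=np.array([.557,-.244])-[.43,-.222]; a=np.arctan2(yb[1],yb[0]); print("board",a, (b-o)@x,(b-o)@y)
go([.33,.2,.405],None,"via");go([.38,-.12,.405],-.18,"v2")
go(np.r_[b-.075*x,.405],-.18,"behind")
E
```

```text
[ 0.48164493 -0.29064804] [-0.21764539 -0.9760279 ] [ 0.9760279  -0.21764539] (282.6297912597656, 222.2677001953125)
outline [ 0.47293911 -0.32968916] y ang -0.21940137
board -0.1715261419721002 -0.09982232630788127 -0.0011935951867104388
via [-0.227 -0.313 -0.   ] 0
v2 [-0.397 -0.589 -0.   ] 1.354
behind [-0.532 -0.574 -0.   ] 1.354
```

```bash
python3 -m inch '-0.114 -0.157 0 0 0.0918;-0.227 -0.313 0 0 0.0918;-0.227 -0.313 0 0 0.0918;-0.227 -0.313 0 0 0.0918;-0.227 -0.313 0 0 0.0918'; python3 -c "
from h import *
go([.33,.2,.405],None,'via');go([.37,-.05,.405],None,'v1')"
```

```text
clock: 1.6
position: [0.2989, 0.331, 0.4048]
ee_rot: [0.619, 3.08, 0.001]
force: [0.5, 0.4, -0.3]
width: 1.0
gripper_force: 0.0
via [-0.079 -0.109 -0.   ] 0
v1 [-0.213 -0.324 -0.   ] 0
```

```bash
python3 -m inch '-0.079 -0.109 0 0 0.0918;-0.213 -0.324 0 0 0.0918;-0.213 -0.324 0 0 0.0918;-0.213 -0.324 0 0 0.0918;-0.213 -0.324 0 0 0.0918' | head -2;  python3 -c "
from h import *
go([.37,-.12,.405],-.19,'v1');go([.478,-.16,.405],-.19,'v2')"
```

```text
clock: 2.1
position: [0.3454, 0.0855, 0.4051]
v1 [-0.102 -0.18  -0.   ] 1.364
v2 [-0.217 -0.175 -0.   ] 1.364
```

```bash
python3 -m inch '-0.102 -0.18 0 0 0.0918;-0.102 -0.18 0 0 0.0918;-0.102 -0.18 0 0.15 0.0918;-0.102 -0.18 0 0.3 0.0918;-0.15 -0.18 0 0.6 0.0918' | head -2;  python3 -c "
from h import *
go([.478,-.16,.405],-.19,'v2')"
```

```text
clock: 2.6
position: [0.4094, -0.1402, 0.4053]
v2 [-0.06   0.039  0.   ] 0.902
```

```bash
python3 -m inch '-0.06 0.039 0 0.9 0.0918;-0.06 0.039 0 0.9 0.0918;-0.06 0.039 0 0.9 0.0918;-0.06 0.039 0 0.9 0.0918;-0.06 0.039 0 0.9 0.0918' | head -2;python3 -m inch '0 0 0 0.2 0.0918;0 0 0 0.2 0.0918;0 0 0 0.2 0.0918' | head -3
python3 - <<'E'
from h import *
s=arm.observe(); print(s["clock"],s["position"],R.from_rotvec(s["ee_rot"]).as_matrix().round(3).tolist(),s["joints"])
k=cal("wrist"); im=save("wrist","w1")
for q in ["corner_a","groove_face","board","outline"]:
    for r in arm.place_of("wrist",q)[:4]: print(q,round(r["conf"],2),np.round(r["point"]),at("wrist",r["point"],.003,k).round(3),at("wrist",r["point"],.123,k).round(3))
E
```

```text
clock: 3.1
position: [0.4819, -0.1549, 0.4046]
clock: 3.4
position: [0.4818, -0.1545, 0.4047]
ee_rot: [2.458, 1.956, 0.0]
3.4 [ 0.48181194 -0.15453048  0.40473615] [[0.224, 0.974, 0.0], [0.974, -0.224, -0.0], [-0.0, 0.0, -1.0]] [-0.48127597  0.30380035  0.88668014  1.90672858 -0.26970266  1.05514248
  0.29141491]
corner_a 0.59 [266. 280.] [ 0.426 -0.216  0.003] [ 0.449 -0.172  0.123]
corner_a 0.56 [258. 403.] [ 0.562 -0.239  0.003] [ 0.542 -0.188  0.123]
corner_a 0.55 [318. 264.] [ 0.389 -0.277  0.003] [ 0.424 -0.214  0.123]
groove_face 0.76 [271. 343.] [ 0.493 -0.238  0.003] [ 0.495 -0.187  0.123]
board 0.85 [264. 340.] [ 0.491 -0.229  0.003] [ 0.494 -0.181  0.123]
```

View pics/w1.png

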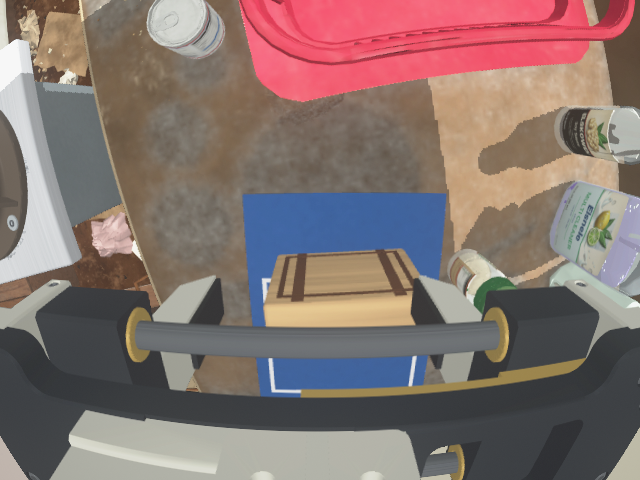

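```bash
python3 -m inch '0 0.028 0 -0.055 0.06;0 0.028 0.05 -0.055 0.06;0 0.028 0.1 -0.055 0.06;0 0.028 0.124 -0.055 0.06;0 0.028 0.124 -0.055 0.06'; python3 -m inch '-0.012 0 0 0 0.06;-0.024 0 0 0 0.06;-0.03 0 0 0 0.06;-0.03 0 0 0 0.06;-0.03 0 0 0 0.06'
python3 - <<'E'
from h import *
save("wrist","w2")
E
```

```text
clock: 4.15
position: [0.5078, -0.1605, 0.2778]
ee_rot: [-2.399, -2.021, 0.006]
force: [-0.6, 0.0, 0.3]
width: 0.66
gripper_force: 0.0
clock: 4.65
position: [0.504, -0.1908, 0.2814]
ee_rot: [2.403, 2.023, 0.002]
force: [-0.3, 0.8, -0.1]
width: 0.655
gripper_force: 0.0
```

View pics/w2.png

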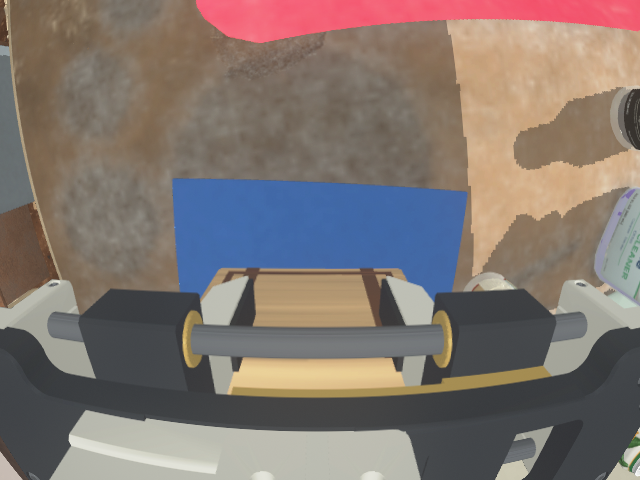

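```bash
python3 -m inch '-0.01 0 0 0 0.06;-0.017 0 0 0 0.06;-0.024 0 0 0 0.06;-0.031 0 0 0 0.06;-0.038 0 0 0 0.06'; python3 -m inch '-0.007 0 0 0 0.06;-0.014 0 0 0 0.06;-0.014 0 0 0 0.06'
python3 - <<'E'
from h import *
im=arm.get_image("scene"); cv2.imwrite("pics/s1.png",cv2.resize(im[200:400,220:520,::-1],None,fx=2,fy=2))
E
```

```text
clock: 5.2
position: [0.4972, -0.2288, 0.2807]
ee_rot: [2.403, 2.023, -0.0]
force: [-0.6, 0.4, -0.3]
width: 0.657
gripper_force: 0.0
clock: 5.5
position: [0.4947, -0.2431, 0.2808]
ee_rot: [2.404, 2.021, -0.001]
force: [-0.3, -0.4, 0.4]
width: 0.655
gripper_force: 0.0
```

View pics/s1.png

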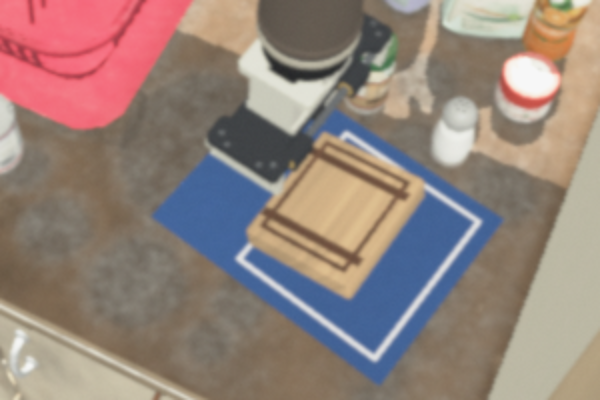

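Board is flat, groove up and short of the outline, spanning roughly crop columns 248–425 and rows 132–298. I'll back off and measure it.

```bash
python3 -m inch '0.04 0 0 0 0.06;0.08 0 0 0 0.06;0.08 0 0 0 0.06;0.08 0 0 0 0.06'
cat >> h.py <<'E'
def board(c="top",z=.033):
    """lying board relative to the outline in mat axes: centre, yaw, size (mm)"""
    m=np.array([.48164,-.29065]); x=np.array([-.2176,-.976]); y=np.array([.976,-.2176]); o=m+.04*x
    r=np.array(max(arm.silhouettes(c,"board"),key=lambda q:q["conf"])["region"],np.uint8)
    cs=max(cv2.findContours(r,0,1)[0],key=cv2.contourArea)
    P=np.array([at(c,(p[1],p[0]),z)[:2]-o for p in cv2.convexHull(cs)[:,0]])
    Q=np.c_[P@x,P@y]*1000; rc=cv2.minAreaRect(Q.astype(np.float32))
    print(c,"centre",np.round(rc[0]),"size",np.round(rc[1]),"ang",round(rc[2],1),"box",cv2.boxPoints(rc).round().tolist())
def tcp():
    p=arm.observe()["position"][:2]-np.array([.48164,-.29065]); x=np.array([-.2176,-.976])
    print("tcp mat rel outline mm",((p@x-.04)*1000).round(1),((p@[.976,-.2176])*1000).round(1))
E
python3 - <<'E'
from h import *
s=save("top","t2"); cv2.imwrite("pics/t2.png",cv2.resize(s[180:350,290:490,::-1],None,fx=3,fy=3)); board(); arm.get_image("scene"); board("scene"); tcp()
E
```

```text
clock: 5.95
position: [0.5091, -0.1615, 0.2806]
ee_rot: [-2.4, -2.027, -0.0]
force: [-0.3, -0.7, 0.2]
width: 0.652
gripper_force: 0.0
top centre [-21.  -3.] size [124. 143.] ang 2.6 box [[-86.0, 65.0], [-80.0, -78.0], [44.0, -72.0], [37.0, 71.0]]
scene centre [-16.  -5.] size [125. 150.] ang 2.9 box [[-82.0, 67.0], [-74.0, -83.0], [50.0, -77.0], [43.0, 73.0]]
tcp mat rel outline mm -169.4 -1.4
```

View pics/t2.png

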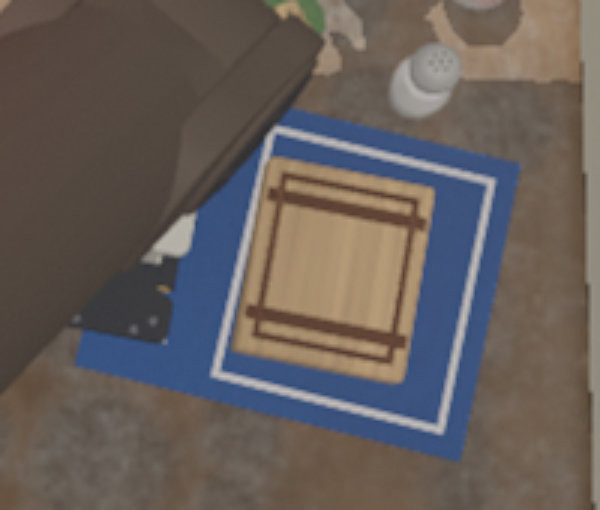

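```bash
python3 -m inch '0 -0.006 0.04 0 0.06;0 -0.006 0.07 0 0.06;0 -0.006 0.082 0 0.06;0 -0.006 0.086 0 0.06;0 -0.006 0.086 0 0.06'|head -4
python3 -m inch '-0.02 0 0 0 0.06;-0.04 0 0 0 0.06;-0.055 0 0 0 0.06;-0.065 0 0 0 0.06;-0.072 0 0 0 0.06'|head -4
python3 -m inch '-0.007 0 0 0 0.06;-0.014 0 0 0 0.06;-0.02 0 0 0 0.06;-0.024 0 0 0 0.06;-0.024 0 0 0 0.06'|head -4
python3 - <<'E'
from h import *
arm.get_image("top"); board(); arm.get_image("scene"); board("scene"); tcp()
E
```

```text
clock: 6.65
position: [0.503, -0.1626, 0.1951]
ee_rot: [2.404, 2.022, -0.0]
force: [0.4, -0.8, 0.3]
clock: 7.15
position: [0.4907, -0.2338, 0.1958]
ee_rot: [2.403, 2.022, 0.001]
force: [-0.1, 0.6, -0.2]
clock: 7.65
position: [0.4864, -0.2571, 0.1947]
ee_rot: [2.403, 2.023, -0.0]
force: [-0.6, -0.2, 0.8]
top centre [ 15. -20.] size [ 85. 102.] ang 2.8 box [[-30.0, 28.0], [-25.0, -73.0], [60.0, -69.0], [55.0, 32.0]]
scene centre [ 4. -4.] size [118. 148.] ang 2.2 box [[-58.0, 67.0], [-52.0, -81.0], [66.0, -76.0], [60.0, 72.0]]
tcp mat rel outline mm -74.1 -2.9
```

```bash
python3 -m inch '0.03 0 0 0 0.06;0.07 0 0 0 0.06;0.09 0 0 0 0.06;0.09 0 -0.05 0 0.06;0.09 0 -0.1 0 0.06'|head -4
python3 -m inch '0.02 0 -0.05 0 0.06;0.02 -0.05 -0.1 0 0.06;0.02 -0.1 -0.1 0 0.06;0.02 -0.1 -0.1 0 0.06;0.02 -0.1 -0.1 0 0.06'|head -4
python3 - <<'E'
from h import *
s=arm.get_image("top"); cv2.imwrite("pics/t3.png",cv2.resize(s[180:350,290:490,::-1],None,fx=3,fy=3)); board(); arm.get_image("scene"); board("scene")
for q in ["tin","salt","spice"]:
    for c in ["top","scene"]:
        for r in arm.place_of(c,q)[:1]: print(c,q,round(r["conf"],2),np.round(r["point"]),at(c,r["point"],0).round(3))
E
```

```text
clock: 8.35
position: [0.5013, -0.1667, 0.2948]
ee_rot: [-2.4, -2.024, 0.005]
force: [1.8, -0.5, 0.4]
clock: 8.85
position: [0.4044, -0.1311, 0.3951]
ee_rot: [-2.402, -2.022, -0.004]
force: [0.3, -0.4, 0.3]
top centre [-3. -2.] size [124. 143.] ang 2.9 box [[-68.0, 66.0], [-61.0, -76.0], [63.0, -70.0], [55.0, 73.0]]
scene centre [ 1. -4.] size [123. 149.] ang 2.7 box [[-64.0, 67.0], [-57.0, -82.0], [66.0, -76.0], [59.0, 73.0]]
top tin 0.8 [305. 228.] [0.391 0.054 0.   ]
scene tin 0.81 [274. 218.] [0.404 0.051 0.   ]
top salt 0.71 [214. 430.] [ 0.6   -0.379  0.   ]
scene salt 0.91 [276. 446.] [ 0.61  -0.378  0.   ]
top spice 0.78 [202. 380.] [ 0.625 -0.269  0.   ]
scene spice 0.72 [246. 404.] [ 0.64  -0.271  0.   ]
```

View pics/t3.png

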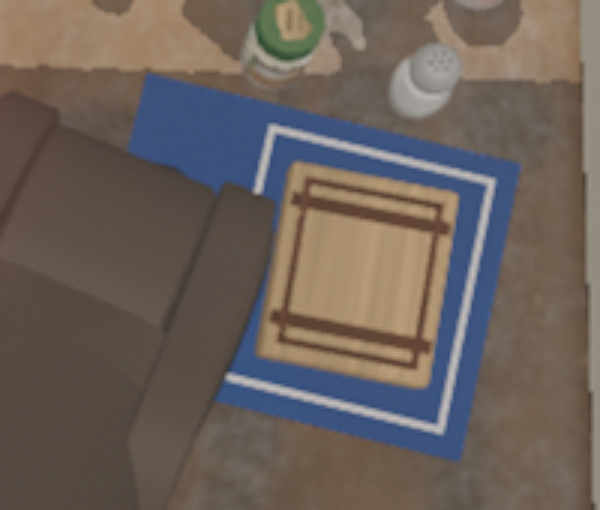

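The board (crop columns 257–460, rows 160–388) lies groove up, inside the outline with a margin on every side. The salt shaker and spice jar have not moved, and the tin's position is unchanged.

```bash
python3 -c "
from cell import arm
print(arm.sign_off())"
```

```text
the job is handed in; nothing more can be done
None
```

The board was pushed over and slid into place; it lies flat, groove up, fully inside the white outline, with the tin, salt shaker and spice jar left where they stood, and the job is handed in (clock about 9 s of the 54 s allowed).

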